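# Brick in the sprung cradle, then hold the flask down in it

### The job

Lay the two loose firebricks flat on the dark slab to close the pinwheel around the sprung ring cradle, each centred in its gap with the same narrow joints as the bricks already laid, and let go of them. Then take the round flask from its cork ring, set it upright in the middle of the sprung ring and press it down until the ring is pushed down nearly to its stop. Finish while still holding the flask there, pressed down and upright; never tip the flask over, and leave the jar, bowl and paddle where they are.

Things in the scene. Friction and masses are not known exactly. Their poses are not given: they have to be found in the camera images.
- slab: Fixed square graphite slab, 224 x 224 x 15 mm. Origin: centre of its underside; x, y along its edges. On it, cemented, length along slab y, stand two firebricks (160 x 50 x 50 mm) centred at slab (83, -28) and (-83, 28) mm. Two more, length along x, close the four-brick pinwheel: 6 mm joints, outer faces 4 mm inside the slab's edges, a 116 mm square well left in the middle for the cradle.
- gap_right (a point): Where the centre of a brick's underside belongs in the gap on the slab's -y side: slab (-28, -83, 15) mm, on the slab's top; axes as the slab's; brick length along x. The brick's inner face borders the open well for 58 mm either side of slab x = 0: a finger has room there, 30 mm from the cradle.
- gap_left (a point): The same for the gap on the slab's +y side: slab (28, 83, 15) mm, brick length along x.
- brick_a: Loose cream insulating firebrick, 160 (x) x 50 (y) x 50 mm (z), about 0.26 kg, lying flat on the bench. Origin: centre of its underside. Either brick may go in either gap.
- brick_b: The other loose firebrick, identical to the first.
- cradle (a joint): Travel of the sprung steel ring in metres: 0 = up at rest, grows as the ring is pushed straight down, 0.016 = at its stop; it must be pressed beyond 0.011 and held. The spring takes about 4 N to start moving and 11 N at the stop, and pushes the ring back up when let go.
- ring_top (a point): Centre of the sprung ring's top face, moving with the ring. Ring: outer diameter 56 mm, hole 40 mm, 8 mm thick; at rest its top is 34 mm above the slab's top (16 mm below the brick tops), at the stop 18 mm above it. The seated flask's ball centre lies 25 mm above this point.
- flask: Amber glass round-bottomed flask, about 0.12 kg, upright in its cork ring. Origin: bottom of the ball; z is its axis, upwards. Ball diameter 64 mm; straight neck of diameter 24 mm from 62 to 115 mm above the origin; lip of diameter 30 mm from 115 to 121 mm (its top).
- flask_centre (a point): Centre of the flask's ball, on its axis 32 mm above its origin.
- stand: Cork ring that holds the flask, fixed to the bench: outer diameter 68 mm, hole 40 mm, 25 mm high; the flask in it has its bottom 18 mm above the bench. Origin: centre of its underside.
- jar: Bystander: closed glass jar with a metal cap, diameter 60 mm, 75 mm high; origin at the centre of its underside. Leave it.
- bowl: Bystander: white bowl, diameter 90 mm, 40 mm high; origin at the centre of its underside. Leave it.
- paddle: Bystander: graphite paddle with a wooden handle, 160 mm long, lying along its x. Leave it.
Not all that is in view belongs to the job. What is shaped like the brick_a but turquoise is not meant.

How it is judged:
On the way, in this order (a step that is already met when the one before it is completed fails the run):
1. both bricks lie in the gaps of the pinwheel, let go, before the flask is in the cradle (((horizontal distance between brick_a and gap_right below 0.009 m and z of brick_a in the frame of gap_right below 0.005 m and angle between each of brick_a, brick_b's own z axis and vertical below 0.08 rad and angle between the x axis of each of brick_a, brick_b and the x axis of slab, either way round below 0.1 rad and horizontal distance between brick_b and gap_left below 0.009 m and z of brick_b in the frame of gap_left below 0.005 m) or (horizontal distance between brick_a and gap_left below 0.009 m and z of brick_a in the frame of gap_left below 0.005 m and angle between each of brick_a, brick_b's own z axis and vertical below 0.08 rad and angle between the x axis of each of brick_a, brick_b and the x axis of slab, either way round below 0.1 rad and horizontal distance between brick_b and gap_right below 0.009 m and z of brick_b in the frame of gap_right below 0.005 m)) and contact force between each of the arm, the fingers and brick_a below 0.3 N and contact force between each of the arm, the fingers and brick_b below 0.3 N and horizontal distance between flask_centre and ring_top above 0.05 m), for 0.2 s.
2. the flask sits in the sprung ring and is pressed down (value of joint cradle above 0.011 m and horizontal distance between flask_centre and ring_top below 0.006 m and z of flask_centre in the frame of ring_top between 0.018 and 0.03 m and angle between flask's own z axis and vertical below 0.2 rad and contact force between the fingers and flask above 2 N and contact force between flask and cradle above 4 N), for 0.3 s.
At the end, for the whole second after the job is handed in: Both loose bricks lie flat in the two gaps (any brick in either gap) within 9 mm and 0.1 rad, not touched; the flask sits in the ring, centred within 6 mm, upright within 0.2 rad, and the gripper still holds it pressed down with the ring more than 11 mm (of 16 mm) below rest, still (all of step 2 and ((horizontal distance between brick_a and gap_right below 0.009 m and z of brick_a in the frame of gap_right below 0.005 m and angle between each of brick_a, brick_b's own z axis and vertical below 0.08 rad and angle between the x axis of each of brick_a, brick_b and the x axis of slab, either way round below 0.1 rad and horizontal distance between brick_b and gap_left below 0.009 m and z of brick_b in the frame of gap_left below 0.005 m) or (horizontal distance between brick_a and gap_left below 0.009 m and z of brick_a in the frame of gap_left below 0.005 m and angle between each of brick_a, brick_b's own z axis and vertical below 0.08 rad and angle between the x axis of each of brick_a, brick_b and the x axis of slab, either way round below 0.1 rad and horizontal distance between brick_b and gap_right below 0.009 m and z of brick_b in the frame of gap_right below 0.005 m)) and contact force between each of the arm, the fingers and brick_a below 0.3 N and contact force between each of the arm, the fingers and brick_b below 0.3 N and linear speed of flask below 0.02 m/s); the arm keeps its last pose, push and grip.
It fails at once if the jar, bowl or paddle was moved more than 3 cm (distance of any of jar, bowl, paddle from where it was at the start of the episode above 0.03 m).
It fails at once if the flask was tipped over (angle between flask's own z axis and vertical above 0.7 rad).
It also fails if it takes over 67 s, if anything falls off the work surface, if the arm or the gripper's body presses on something with over 40 N, if the wrist force passes 120 N, or if a joint passes its speed limit or range.

### The arm

A 6-joint arm with a two-finger parallel gripper is mounted at the origin on the work surface. World frame = base frame: x ahead of the robot, y to its left, z up, the work surface at z = 0. Lengths are in m, angles in rad, forces in N, time in s.
With the tool pointing down it reaches from about 0.425 to 0.925 m from the base axis. Payload 12.5 kg.
Tool frame: the origin (TCP) lies at the very end of the fingers, on their centre line; the grasp point (between the pads) lies 19 mm behind it (env.grip_depth is the y of the grasp point in the tool frame, in m); y points along the fingers, z is the direction in which the jaws open and shut, and the axes are right-handed (so a half turn about y gives the same grasp; the last joint's range is limited). The gripper opens to 85 mm and grips with 20 to 120 N. Pads are 22 mm wide; open, the fingers measure 114 mm over their backs; the gripper's body (76 mm by 85 mm) begins 54 mm behind the grasp point. The pads swing forward as they close: fully open they stand 13 mm farther back than shut.
Start: joints at [-1.301, 0.491, 1.559, -0, 1.092, -0.106], TCP at [0.229, -0.581, 0.231] pointing down, gripper open.
Joint ranges: [-3.1, 3.1], [-0.84, 2.19], [0.05, 2.79], [-1.13, 4.28], [0.06, 2.93], [-2.69, 2.69]. Speed limits (rad/s): [2.22, 2.22, 2.79, 3.14, 3.14, 3.14].

### API

Orientations are given as a unit quaternion [x, y, z, w].
In Python, from cell import env gives the robot as it stands. Calls block until the motion is done:
- env.movep(position, orientation): joint-space move of the TCP to a pose.
- env.move_l(position, v=0.15, rot=None, f_stop=None): straight line of the TCP; rot=None keeps the orientation; v is the mean speed in m/s. With f_stop (N) it stops when the force on the tool has changed by that much, and returns True; else False.
- env.movej(angles): joint-space move.
- env.grip(opening): opening from 0.0 (shut) to 1.0 (fully open); the grip force is fixed at half the most; returns when the fingers have stopped.
- env.sleep(seconds).
- env.solve_ik(position, orientation): joint angles nearest the present ones, or None.
- env.get_obs(): the state.
- env.get_image(name): name is "scene" or "top" or "wrist"; returns the picture (384x512x3 uint8, red, green, blue); there is no depth.
- env.camera_params(name): a dict with "fx", "fy", "cx", "cy" (pixels), "position" and "rotation" of the camera in the world. Camera axes: x right, y down, z forward; pixel columns grow to the right and rows downward; lengths in m; the calibration is good to about 2 mm. A picture is of the moment at which its call begins: read the wrist's pose just before it. camera_params takes no time and is no camera call; for the wrist camera it gives the pose at the moment of the call.
A pose or a line that the arm cannot do raises env.Unreachable and nothing moves.
- env.hand_in(): hands the job in, once; it reports no verdict.
The state is a dict: "time_s": time; "joint_pos": joint angles; "joint_velocities": joint speeds; "tau": joint torques, N m; "position": TCP position; "orientation": TCP orientation; "force": force on the tool from outside, world axes, zero at the start; "ft_torque": the same for the moment, N m; "finger_gap": opening from 0.0 (shut) to 1.0 (fully open).
Only numpy, scipy, OpenCV 4.12 (cv2) and the standard library are available. Lean on these libraries where they do the work, as an engineer would, in place of code of your own. Each camera call takes 0.05 s, during which the arm holds its last target.

## Working session

There is one attempt and no reset: what is moved stays moved. The work goes in short steps, each a Python script; the robot and the scene stay as the last script left them, time stands still between calls to the robot, and variables do not carry over. Pictures are saved under pics/ and viewed, and the job is handed in when it is done.

```bash
ls; mkdir -p pics
python3 - <<'E'
from cell import env
import cv2
for n in ["scene","top","wrist"]:
    p=env.camera_params(n); print(n,p)
    cv2.imwrite(f"pics/{n}0.png",env.get_image(n)[:,:,::-1])
print(env.get_obs(),env.grip_depth)
E
```

```text
pics
scene {'fx': 487.07379114857457, 'fy': 487.07379114857457, 'cx': 257.6214660116145, 'cy': 193.11577269134614, 'position': array([ 1.27209628, -0.0285105 ,  0.84002869]), 'rotation': array([ 0.68914024,  0.62092813, -0.24264341, -0.28400379])}
top {'fx': 409.444839318785, 'fy': 409.444839318785, 'cx': 254.99028689221086, 'cy': 190.73245089300337, 'position': array([0.44077704, 0.03277874, 1.12743363]), 'rotation': array([-0.69671348,  0.71565375, -0.03111323,  0.03823616])}
wrist {'fx': 316.1641102549941, 'fy': 316.1641102549941, 'cx': 258.89887104217723, 'cy': 194.2240031361862, 'position': array([ 0.29289039, -0.55494554,  0.37268634]), 'rotation': array([ 0.81867963, -0.55750585, -0.07806142,  0.11339007])}
{'time_s': 0.15, 'joint_pos': array([-1.30061491e+00,  4.91376776e-01,  1.55929139e+00, -5.78006061e-06,
        1.09168887e+00, -1.05584473e-01]), 'joint_velocities': array([ 0.00071649, -0.00235085, -0.00194419,  0.00063043,  0.00167193,
        0.00067194]), 'tau': array([ 2.01109819e-03, -6.18708801e+01, -2.61688989e+01, -3.71653539e-05,
        3.20900639e-03, -6.24642865e-06]), 'position': array([ 0.22935353, -0.58123197,  0.23089574]), 'orientation': array([-0.132098  ,  0.69493197, -0.69439361,  0.13204996]), 'force': array([ 0.54489805, -0.04791346,  0.15657499]), 'ft_torque': array([-0.04279946,  0.01721692, -0.00827851]), 'finger_gap': 0.9998234462376373} -0.0187
```

View pics/top0.png

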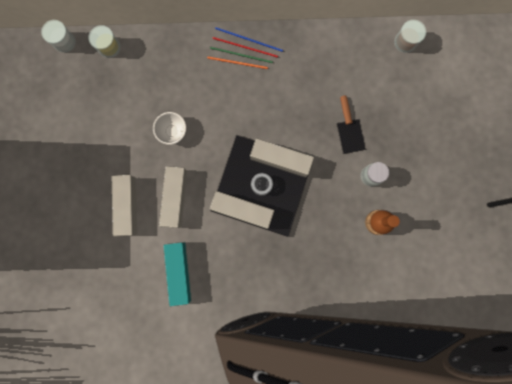

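View pics/scene0.png

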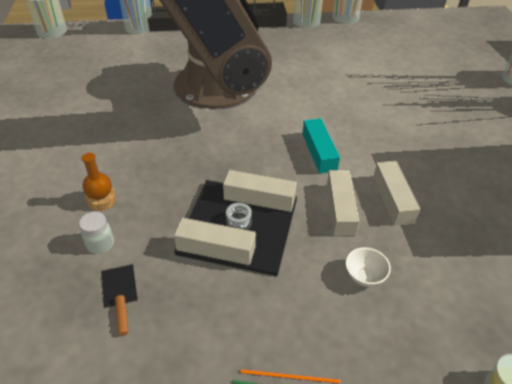

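View pics/wrist0.png

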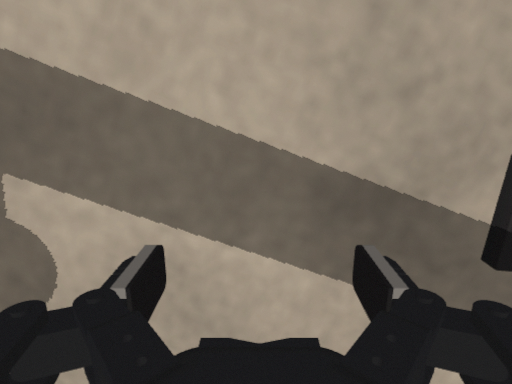

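Top view: loose bricks near (121,205) and (172,197), slab around (262,184), flask at (383,222), jar at (376,172). Next I'll zoom in and measure the contours.

```bash
cat > h.py <<'E'
import numpy as np, cv2
from scipy.spatial.transform import Rotation as R
from cell import env
def ray(p,uv):
    d=R.from_quat(p["rotation"]).as_matrix()
    uv=np.atleast_2d(np.asarray(uv,float))
    v=np.c_[(uv[:,0]-p["cx"])/p["fx"],(uv[:,1]-p["cy"])/p["fy"],np.ones(len(uv))]
    return v@d.T
def onz(p,uv,z):
    v=ray(p,uv); o=np.array(p["position"]); t=(z-o[2])/v[:,2]
    return o+v*t[:,None]
def proj(p,X):
    d=R.from_quat(p["rotation"]).as_matrix(); c=(np.atleast_2d(X)-p["position"])@d
    return np.c_[c[:,0]/c[:,2]*p["fx"]+p["cx"],c[:,1]/c[:,2]*p["fy"]+p["cy"]]
def down(yaw):
    """tool y down; tool z (jaw dir) horizontal at world yaw"""
    y=np.array([0,0,-1.]); z=np.array([np.cos(yaw),np.sin(yaw),0]); x=np.cross(y,z)
    return R.from_matrix(np.c_[x,y,z]).as_quat()
E
python3 - <<'E'
from h import *
im=cv2.imread("pics/top0.png")
c=im[110:320,90:430]; 
cv2.imwrite("pics/crop0.png",cv2.resize(im[130:250,95:325],None,fx=3.4,fy=3.4,interpolation=cv2.INTER_CUBIC))
p=env.camera_params("top")
print(R.from_quat(p["rotation"]).as_matrix().round(3))
hsv=cv2.cvtColor(im,cv2.COLOR_BGR2HSV)
m=((hsv[...,2]>165)&(hsv[...,1]<90)).astype(np.uint8)
cs,_=cv2.findContours(m,cv2.RETR_EXTERNAL,cv2.CHAIN_APPROX_NONE)
for k in cs:
    if cv2.contourArea(k)<400: continue
    r=cv2.minAreaRect(k); b=cv2.boxPoints(r)
    for z in (.05,.065):
        X=onz(p,b,z)[:,:2]; e=X-np.roll(X,-1,0); 
        print(np.round(r[0],1),z,X.mean(0).round(4),np.linalg.norm(e,axis=1).round(4),np.degrees(np.arctan2(e[:,1],e[:,0])).round(1))
E
```

```text
[[-0.026 -0.995  0.098]
 [-1.     0.027  0.009]
 [-0.011 -0.098 -0.995]]
[240.9 209.3] 0.05 [0.499  0.0808] [0.0451 0.1588 0.0448 0.1582] [ 160.6   70.   -20.1 -109.9]
[240.9 209.3] 0.065 [0.4982 0.0802] [0.0444 0.1566 0.0442 0.156 ] [ 160.6   70.   -20.1 -109.9]
[121.5 205. ] 0.05 [0.5193 0.3962] [0.0455 0.1537 0.0448 0.1538] [  88.4    0.2  -91.5 -179.6]
[121.5 205. ] 0.065 [0.5182 0.3912] [0.0448 0.1515 0.0442 0.1516] [  88.4    0.2  -91.5 -179.6]
[171.  196.3] 0.05 [0.5387 0.2649] [0.1576 0.0461 0.1574 0.0455] [173.4  82.   -6.8 -97.8]
[171.  196.3] 0.065 [0.5374 0.2617] [0.1554 0.0455 0.1552 0.0449] [173.4  82.   -6.8 -97.8]
[281.4 156.2] 0.05 [ 0.6375 -0.0303] [0.046  0.1563 0.0457 0.1557] [ 160.7   70.   -20.1 -109.9]
[281.4 156.2] 0.065 [ 0.6347 -0.0295] [0.0453 0.1541 0.045  0.1536] [ 160.7   70.   -20.1 -109.9]
[168.9 127.8] 0.05 [0.7236 0.2694] [0.0867 0.0878 0.086  0.0876] [ 115.7   25.4  -64.5 -154.2]
[168.9 127.8] 0.065 [0.7197 0.2661] [0.0855 0.0866 0.0848 0.0864] [ 115.7   25.4  -64.5 -154.2]
```

View pics/crop0.png

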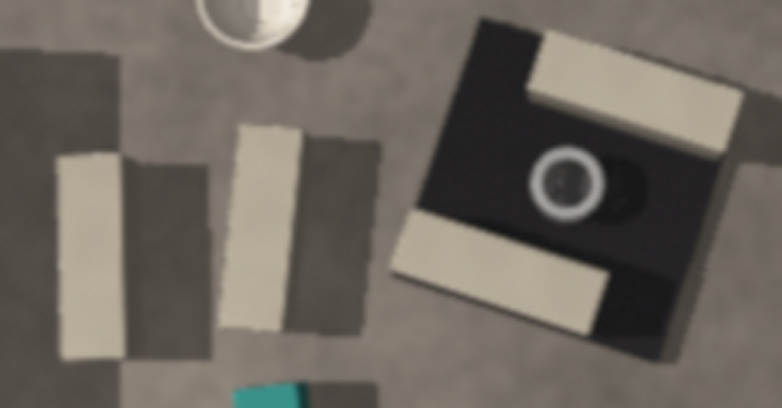

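Run:
```python
from h import *
o=env.get_obs(); M=R.from_quat(o["orientation"]).as_matrix(); print(M.round(3))
p=env.camera_params("wrist"); print("cam in tool",(M.T@(p["position"]-o["position"])).round(4)); print((M.T@R.from_quat(p["rotation"]).as_matrix()).round(3))
for pos in [(.52,.396,.02),(.54,.265,.02),(.62,.093,.1),(.53,-.05,.1),(.566,.025,.12),(.5,-.3,.2)]:
    for yd in (90,-90,70,-110,0,180):
        q=env.solve_ik(pos,down(np.radians(yd))); print(pos,yd,None if q is None else np.round(q,2))
```

```text
[[-0.93  -0.     0.367]
 [-0.367  0.001 -0.93 ]
 [-0.    -1.    -0.001]]
cam in tool [-0.0688 -0.1419 -0.0012]
[[ 0.001  0.962  0.273]
 [ 0.    -0.273  0.962]
 [ 1.    -0.001 -0.001]]
(0.52, 0.396, 0.02) 90 [ 0.55  0.78  1.64 -0.    0.72 -1.02]
(0.52, 0.396, 0.02) -90 [ 0.55  0.78  1.64 -0.    0.72  2.12]
(0.52, 0.396, 0.02) 70 [ 0.55  0.78  1.64 -0.    0.72 -0.67]
(0.52, 0.396, 0.02) -110 [ 0.55  0.78  1.64 -0.    0.72  2.47]
(0.52, 0.396, 0.02) 0 [ 0.55  0.78  1.64 -0.    0.72  0.55]
(0.52, 0.396, 0.02) 180 [ 0.55  0.78  1.64 -0.    0.72 -2.59]
(0.54, 0.265, 0.02) 90 [ 0.35  0.73  1.78 -0.    0.63 -1.22]
(0.54, 0.265, 0.02) -90 [ 0.35  0.73  1.78 -0.    0.63  1.92]
(0.54, 0.265, 0.02) 70 [ 0.35  0.73  1.78 -0.    0.63 -0.88]
(0.54, 0.265, 0.02) -110 [ 0.35  0.73  1.78 -0.    0.63  2.27]
(0.54, 0.265, 0.02) 0 [ 0.35  0.73  1.78 -0.    0.63  0.35]
(0.54, 0.265, 0.02) 180 None
(0.62, 0.093, 0.1) 90 [ 0.04  0.64  1.68 -0.    0.82 -1.53]
(0.62, 0.093, 0.1) -90 [ 0.04  0.64  1.68 -0.    0.82  1.61]
(0.62, 0.093, 0.1) 70 [ 0.04  0.64  1.68 -0.    0.82 -1.18]
(0.62, 0.093, 0.1) -110 [ 0.04
[... 441 characters left out ...]
80 None
(0.566, 0.025, 0.12) 90 [-0.07  0.55  1.82 -0.    0.78 -1.64]
(0.566, 0.025, 0.12) -90 [-0.07  0.55  1.82 -0.    0.78  1.5 ]
(0.566, 0.025, 0.12) 70 [-0.07  0.55  1.82 -0.    0.78 -1.29]
(0.566, 0.025, 0.12) -110 [-0.07  0.55  1.82 -0.    0.78  1.85]
(0.566, 0.025, 0.12) 0 [-0.07  0.55  1.82 -0.    0.78 -0.07]
(0.566, 0.025, 0.12) 180 None
(0.5, -0.3, 0.2) 90 [-0.65  0.46  1.7  -0.    0.98 -2.22]
(0.5, -0.3, 0.2) -90 [-0.65  0.46  1.7  -0.    0.98  0.92]
(0.5, -0.3, 0.2) 70 [-0.65  0.46  1.7  -0.    0.98 -1.88]
(0.5, -0.3, 0.2) -110 [-0.65  0.46  1.7  -0.    0.98  1.27]
(0.5, -0.3, 0.2) 0 [-0.65  0.46  1.7  -0.    0.98 -0.65]
(0.5, -0.3, 0.2) 180 [-0.65  0.46  1.7  -0.    0.98  2.49]
```

Run:
```python
from h import *
import pickle
S={}
for i,y in enumerate((-.15,.2)):
    env.movep([.5,y,.33],down(np.pi/2)); env.sleep(.2)
    p=env.camera_params("wrist"); im=env.get_image("wrist")[:,:,::-1]
    cv2.imwrite(f"pics/w{i}.png",im); S[i]=p; print(env.get_obs()["time_s"],env.get_obs()["position"])
pickle.dump(S,open("S.pkl","wb"))
```

```text
2.275 [ 0.49993065 -0.150413    0.3298986 ]
3.8417 [0.50028719 0.19924639 0.32998997]
```

View pics/w0.png

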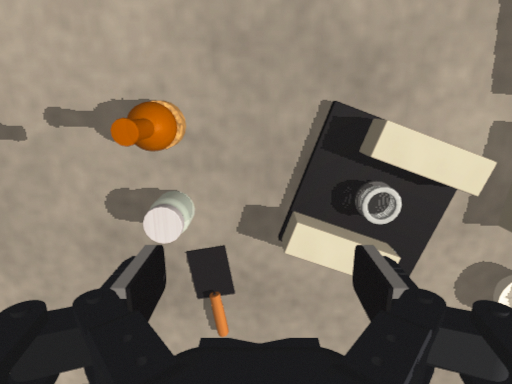

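View pics/w1.png

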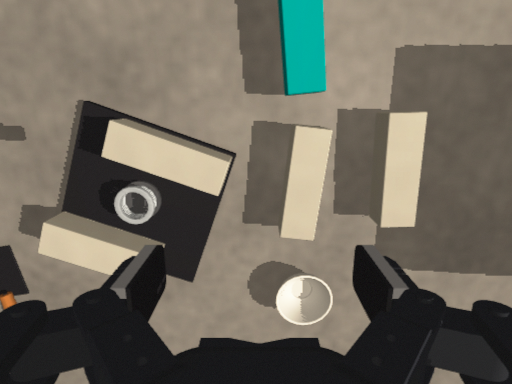

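Run:
```python
from h import *
import pickle
S=pickle.load(open("S.pkl","rb"))
for i in (0,1):
    im=cv2.imread(f"pics/w{i}.png"); p=S[i]
    pts={0:[(440,160),(400,135),(330,240),(305,250),(310,225)],1:[(306,182),(295,140),(404,170),(170,158),(160,135),(90,248),(60,222)]}[i]
    for q in pts: print(i,q,cv2.cvtColor(im,cv2.COLOR_BGR2HSV)[q[1],q[0]])
    hsv=cv2.cvtColor(im,cv2.COLOR_BGR2HSV)
    m=((hsv[...,2]>205)&(hsv[...,1]>30)&(hsv[...,0]<40)).astype(np.uint8)
    cv2.imwrite(f"pics/m{i}.png",m*255)
    cs,_=cv2.findContours(m,cv2.RETR_EXTERNAL,cv2.CHAIN_APPROX_NONE)
    for k in cs:
        if cv2.contourArea(k)<800: continue
        c=np.mean(cv2.boxPoints(cv2.minAreaRect(k)),0)
        hull=cv2.convexHull(k)
        # quad in metric plane
        for z in (.05,.065):
            X=onz(p,hull[:,0],z)[:,:2].astype(np.float32)
            r=cv2.minAreaRect(X*1000); b=cv2.boxPoints(r); e=b-np.roll(b,-1,0); j=np.argmax(np.linalg.norm(e,axis=1))
            print(i,c.round(0),z,np.round(np.array(r[0])/1000,4),np.round(r[1],1),np.round(np.degrees(np.arctan2(e[j,1],e[j,0]))%180,2))
```

```text
0 (440, 160) [ 22  51 230]
0 (400, 135) [ 22  48 229]
0 (330, 240) [ 23  49 230]
0 (305, 250) [ 23  51 227]
0 (310, 225) [ 19  55 140]
0 [323. 248.] 0.05 [ 0.6323 -0.0537] [106.   49.6] 69.95
0 [323. 248.] 0.065 [ 0.6251 -0.0571] [102.2  47.8] 69.95
0 [434. 158.] 0.05 [0.5005 0.0858] [162.6  49.5] 70.09
0 [434. 158.] 0.065 [0.498  0.0774] [156.8  47.7] 70.09
1 (306, 182) [ 20  57 218]
1 (295, 140) [ 20  53 220]
1 (404, 170) [ 20  55 218]
1 (170, 158) [ 20  55 216]
1 (160, 135) [ 20  53 129]
1 (90, 248) [ 20  57 219]
1 (60, 222) [ 20  56 128]
1 [ 86. 252.] 0.05 [ 0.6372 -0.0511] [135.5  49.2] 70.1
1 [ 86. 252.] 0.065 [ 0.6298 -0.0421] [130.6  47.4] 70.1
1 [306. 183.] 0.05 [0.5376 0.2635] [ 47.  156.8] 173.41
1 [306. 183.] 0.065 [0.5338 0.2612] [ 45.3 151.2] 173.41
1 [164. 158.] 0.05 [0.5002 0.0747] [163.3  48.9] 70.11
1 [164. 158.] 0.065 [0.4977 0.0791] [157.5  47.2] 70.11
1 [403. 169.] 0.05 [0.5189 0.3953] [156.4  46.5] 1.54
1 [403. 169.] 0.065 [0.5158 0.3884] [150.8  44.8] 1.54
```

Run:
```python
import cv2,numpy as np
a=cv2.imread("pics/m1.png");b=cv2.imread("pics/w0.png")
cv2.imwrite("pics/c1.png",np.vstack([cv2.resize(a[60:300,20:460],(700,380)),cv2.resize(b[85:175,90:210],(293,220)).copy() if 0 else np.hstack([cv2.resize(b[85:175,90:210],(293,220),interpolation=cv2.INTER_CUBIC),cv2.resize(b[160:250,320:440],(293,220),interpolation=cv2.INTER_CUBIC),np.zeros((220,114,3),np.uint8)])]))
```

```text
(no output)
```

View pics/c1.png

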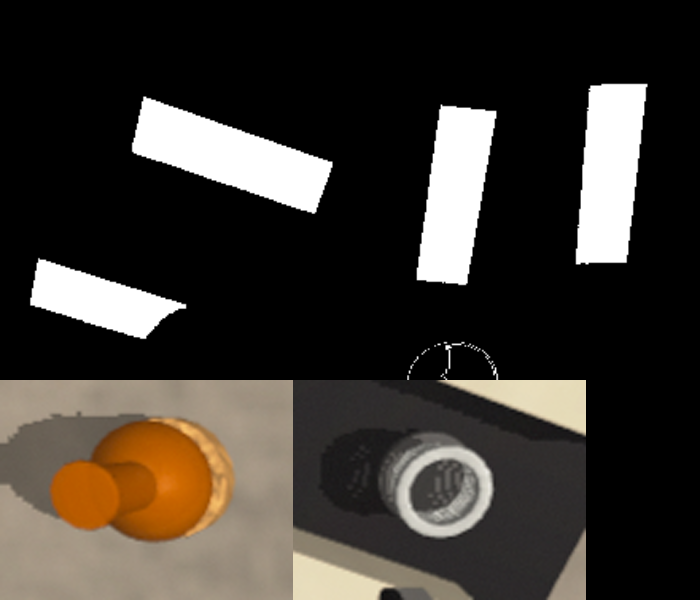

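Run:
```python
from h import *
import pickle
S=pickle.load(open("S.pkl","rb"))
for i,(x0,y0,x1,y1) in ((0,(352,175,408,230)),(1,(108,175,165,230))):
    im=cv2.imread(f"pics/w{i}.png"); g=cv2.cvtColor(im,cv2.COLOR_BGR2GRAY)
    m=np.zeros_like(g); m[y0:y1,x0:x1]=(g[y0:y1,x0:x1]>165)
    k=max(cv2.findContours(m,cv2.RETR_EXTERNAL,cv2.CHAIN_APPROX_NONE)[0],key=cv2.contourArea)
    e=cv2.fitEllipse(k); print("ring",i,e,onz(S[i],e[0],.049))
im=cv2.imread("pics/top0.png"); g=cv2.cvtColor(im,cv2.COLOR_BGR2GRAY); p=env.camera_params("top")
m=np.zeros_like(g); m[170:200,248:278]=g[170:200,248:278]>120
k=max(cv2.findContours(m,cv2.RETR_EXTERNAL,cv2.CHAIN_APPROX_NONE)[0],key=cv2.contourArea)
e=cv2.fitEllipse(k); print("ring top",e,onz(p,e[0],.049))
im=cv2.imread("pics/w0.png"); h=cv2.cvtColor(im,cv2.COLOR_BGR2HSV)
for q in [(125,131),(118,128),(155,120),(140,130),(180,120)]: print(q,h[q[1],q[0]],im[q[1],q[0]])
m=((h[...,1]>225)&(h[...,0]<22)).astype(np.uint8); m[:80]=0;m[180:]=0;m[:,220:]=0
sub=np.zeros_like(m); 
# ball: right arc; lip: left arc
ks=max(cv2.findContours(m,cv2.RETR_EXTERNAL,cv2.CHAIN_APPROX_NONE)[0],key=cv2.contourArea)[:,0]
lip=ks[ks[:,0]<126]; e=cv2.fitEllipse(lip); print("lip",e,onz(S[0],e[0],.139))
ball=ks[(ks[:,0]>150)]; e=cv2.fitEllipse(ball); print("ball",e,onz(S[0],e[0],.05))
im=cv2.imread("pics/top0.png");cv2.imwrite("pics/ftop.png",cv2.resize(im[195:250,355:415],None,fx=8,fy=8,interpolation=cv2.INTER_CUBIC))
```

```text
ring 0 ((381.6822509765625, 205.25), (34.23967742919922, 38.84432601928711), 57.82185745239258) [[0.56598746 0.02277997 0.049     ]]
ring 1 ((135.04959106445312, 204.55589294433594), (35.623600006103516, 40.30392074584961), 86.96162414550781) [[0.56473387 0.02626528 0.049     ]]
ring top ((261.2488708496094, 183.45233154296875), (19.351709365844727, 19.970787048339844), 64.68919372558594) [[0.56599939 0.02516244 0.049     ]]
(125, 131) [ 15 255 187] [  0  91 187]
(118, 128) [ 15 255 184] [  0  90 184]
(155, 120) [ 15 255 199] [  0 100 199]
(140, 130) [ 15 255 161] [  0  78 161]
(180, 120) [ 16 152 221] [ 89 161 221]
lip ((124.02348327636719, 131.21995544433594), (24.45355224609375, 26.51588249206543), 144.21426391601562) [[ 0.45603988 -0.28896282  0.139     ]]
ball ((151.72430419921875, 125.6515884399414), (45.16289138793945, 49.35654830932617), 128.96646118164062) [[ 0.45589385 -0.28927658  0.05      ]]
```

View pics/ftop.png

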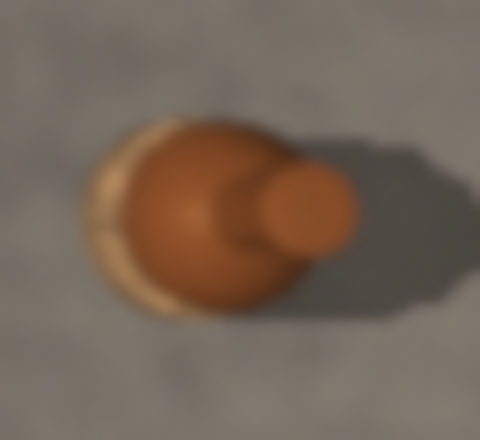

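```bash
cat >> h.py <<'E'
C=np.array([.5661,.0247]); TH=np.radians(-20.0)
def slab(x,y):
    c,s=np.cos(TH),np.sin(TH); return C+np.array([c*x-s*y,s*x+c*y])
JY=TH+np.pi/2
def pick(xy,yaw,zg=.013):
    q=down(yaw); env.grip(1.0)
    env.movep([*xy,.13],q); env.move_l([*xy,zg],v=.12)
    env.sleep(.1); env.grip(0.0); env.sleep(.2); o=env.get_obs(); print("grip",o["finger_gap"],o["position"],o["time_s"])
    env.move_l([*xy,.2],v=.2); o=env.get_obs(); print("lift",o["finger_gap"],o["force"])
E
python3 - <<'E'
from h import *
pick((.538,.264),np.radians(83.4))
g=slab(-.028,-.083); print(g)
env.movep([*g,.2],down(JY)); env.sleep(.1)
o=env.get_obs(); print(o["position"],o["finger_gap"],o["time_s"])
cv2.imwrite("pics/hold1.png",env.get_image("wrist")[:,:,::-1])
cv2.imwrite("pics/hold1s.png",env.get_image("scene")[:,:,::-1])
E
```

```text
grip 0.5827041033418424 [0.53815981 0.26407755 0.01345754] 6.7667
lift 0.5708515996809752 [ 1.66229658e-03 -6.58805574e-01 -2.60693156e+00]
[ 0.51140093 -0.04371792]
[ 0.51168621 -0.04269298  0.19987979] 0.5810015792151737 9.1333
```

View pics/hold1.png

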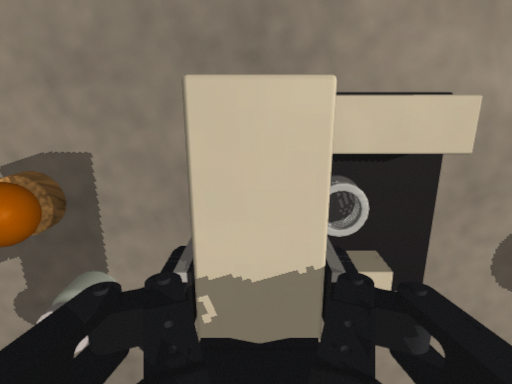

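View pics/hold1s.png

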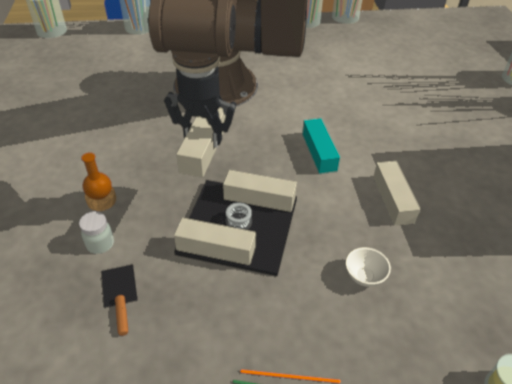

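```bash
cat >> h.py <<'E'
def inhand(im,zt):
    p=env.camera_params("wrist"); o=env.get_obs(); M=R.from_quat(o["orientation"]).as_matrix()
    h=cv2.cvtColor(im,cv2.COLOR_RGB2HSV); m=((h[...,2]>190)&(h[...,1]>25)&(h[...,0]<40)).astype(np.uint8)
    m[:,:170]=0; col=[np.argmax(m[:,c]>0) for c in (220,240,260,280,300)]
    X=onz(p,[[c,r] for c,r in zip((220,240,260,280,300),col)],zt)
    return col,((X-o["position"])@M).round(4)
E
python3 - <<'E'
from h import *
print(inhand(cv2.imread("pics/hold1.png")[:,:,::-1],.237))
E
```

```text
([np.int64(79), np.int64(78), np.int64(77), np.int64(78), np.int64(77)], array([[-0.0779, -0.0371, -0.0114],
       [-0.0782, -0.0371, -0.0052],
       [-0.0785, -0.0371,  0.0011],
       [-0.0782, -0.0371,  0.0073],
       [-0.0785, -0.0371,  0.0135]]))
```

```bash
cat >> h.py <<'E'
def place(g,zg=.013):
    env.move_l([*g,.05+zg],v=.15); env.sleep(.1)
    s=env.move_l([*g,.015+zg-.003],v=.03,f_stop=5); o=env.get_obs(); print("touch",s,o["position"],o["force"],o["time_s"])
    env.grip(.72); env.sleep(.15); o=env.get_obs(); print("open",o["finger_gap"],o["force"])
    env.move_l([*g,.16],v=.15); print(env.get_obs()["time_s"])
E
python3 - <<'E'
from h import *
place(slab(-.0288,-.083))
pick((.519,.3957),np.radians(90.7))
g=slab(.028,.083)
env.movep([*g,.2],down(JY)); env.sleep(.2)
im=env.get_image("wrist"); print(inhand(im,.237))
cv2.imwrite("pics/hold2.png",im[:,:,::-1])
E
```

```text
touch True [ 0.51051524 -0.04343893  0.02844317] [-1.00632539  0.29596496  6.57286448] 11.45
open 0.722737193623831 [-0.18800213 -0.16106553 -0.25633012]
12.9083
grip 0.5762188010567143 [0.51919373 0.39585487 0.01352766] 16.7417
lift 0.578231510560172 [-0.17567991 -0.05971204 -2.51659603]
([np.int64(0), np.int64(0), np.int64(0), np.int64(0), np.int64(82)], array([[-0.0998, -0.037 , -0.0107],
       [-0.0998, -0.037 , -0.0048],
       [-0.0998, -0.037 ,  0.0011],
       [-0.0998, -0.037 ,  0.007 ],
       [-0.077 , -0.037 ,  0.0136]]))
```

View pics/hold2.png

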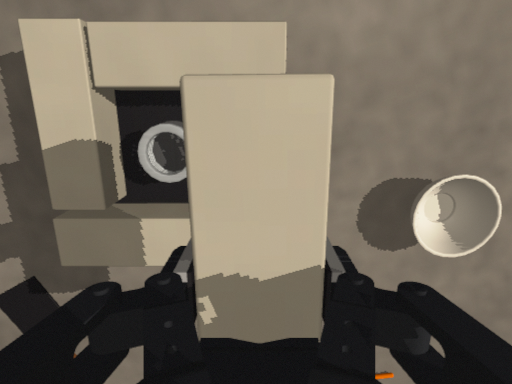

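The first brick sits in its gap with narrow joints. The second is held straight, with its near edge at row 76, the same as the first.

Run:
```python
from h import *
place(slab(.0272,.083))
c=slab(-.06,0)
env.movep([.5,-.1,.33],down(np.pi/2)); env.sleep(.25)
import pickle
p=env.camera_params("wrist"); im=env.get_image("wrist")[:,:,::-1]
cv2.imwrite("pics/w2.png",im); pickle.dump(p,open("w2.pkl","wb")); cv2.imwrite("pics/top2.png",env.get_image("top")[:,:,::-1])
print(env.get_obs()["time_s"])
```

```text
touch True [0.61990836 0.0933579  0.0285231 ] [-1.70471232 -0.04815629  6.01205491] 21.5083
open 0.7200595501933699 [-0.51940692 -0.66723384 -0.63275563]
22.9667
24.4167
```

View pics/w2.png

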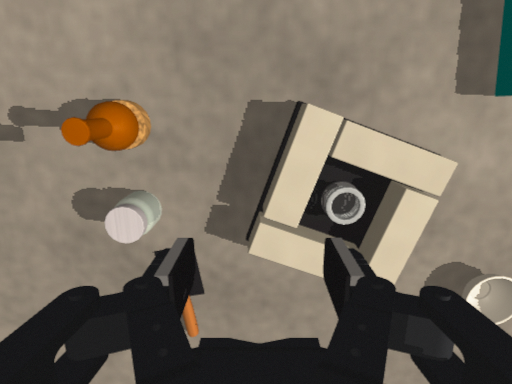

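View pics/top2.png

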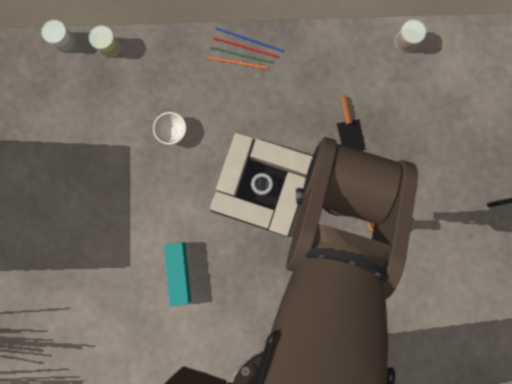

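```bash
python3 - <<'E'
from h import *
import pickle
p=pickle.load(open("w2.pkl","rb")); 
def meas(name,im,p,thr):
    h=cv2.cvtColor(im,cv2.COLOR_BGR2HSV)
    m=((h[...,2]>thr)&(h[...,1]>25)&(h[...,0]<40)).astype(np.uint8)
    for k in cv2.findContours(m,cv2.RETR_EXTERNAL,cv2.CHAIN_APPROX_NONE)[0]:
        if cv2.contourArea(k)<400: continue
        X=onz(p,cv2.convexHull(k)[:,0],.065)[:,:2]-C
        c,s=np.cos(TH),np.sin(TH); X=X@np.array([[c,-s],[s,c]])
        r=cv2.minAreaRect((X*1000).astype(np.float32))
        print(name,"min",(X.min(0)*1000).round(1),"max",(X.max(0)*1000).round(1),"ctr",np.round(r[0],1),np.round(r[1],1),round(r[2],1))
meas("w2",cv2.imread("pics/w2.png"),p,195)
meas("top",cv2.imread("pics/top2.png"),env.camera_params("top"),160)
E
python3 - <<'E'
import cv2,numpy as np
a=cv2.imread("pics/w2.png")[90:290,230:470]; b=cv2.imread("pics/top2.png")[125:245,200:320]
cv2.imwrite("pics/z2.png",np.hstack([cv2.resize(a,(480,400),interpolation=2),cv2.resize(b,(310,400),interpolation=2)]))
E
```

```text
w2 min [  59.5 -107.4] max [107.2   4.4] ctr [ 83.2 -51.5] [111.8  47.6] 89.9
w2 min [-52.2  59.1] max [ 81.  107.1] ctr [14.6 83.2] [133.3  47.1] 0.5
w2 min [-105.9  -51.8] max [-58.4 105. ] ctr [-82.1  26.6] [ 47.4 156.8] 0.1
w2 min [-108.1 -105.8] max [ 49.2 -58.4] ctr [-29.5 -82.2] [ 47.3 157.3] 89.9
top min [-105.9  -49.3] max [-59.  108.6] ctr [-82.5  29.7] [157.9  46.9] 90.0
top min [-108.  -104.2] max [ 48.7 -56.5] ctr [-29.7 -80.5] [ 47.5 156.7] 89.8
top min [  59.5 -101.6] max [107.3  50.3] ctr [ 83.3 -25.7] [ 47.7 151.9] 0.1
top min [-52.4  61.1] max [105.1 110.2] ctr [26.4 86. ] [157.6  49. ] 0.4
top min [ 18.  235.6] max [106.3 323.9] ctr [ 61.4 279. ] [87.  85.2] 19.5
```

View pics/z2.png

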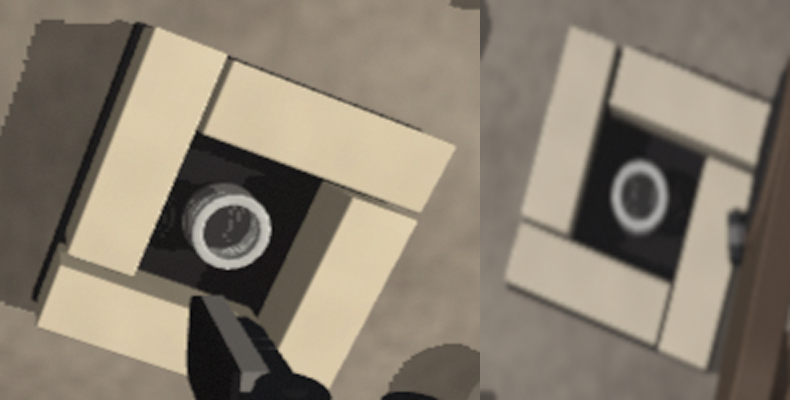

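Run:
```python
from h import *
import pickle
p=pickle.load(open("w2.pkl","rb")); im=cv2.imread("pics/w2.png"); h=cv2.cvtColor(im,cv2.COLOR_BGR2HSV)
m=((h[...,1]>225)&(h[...,0]<22)).astype(np.uint8); m[:80]=0;m[180:]=0;m[:,180:]=0
ks=max(cv2.findContours(m,cv2.RETR_EXTERNAL,cv2.CHAIN_APPROX_NONE)[0],key=cv2.contourArea)[:,0]
e=cv2.fitEllipse(ks[ks[:,0]<78]); print("lip",e,onz(p,e[0],.139))
F=np.array([.4558,-.2890])
env.grip(1.0); q=down(np.pi/2)
env.movep([*F,.22],q); env.sleep(.2)
cv2.imwrite("pics/f1.png",env.get_image("wrist")[:,:,::-1])
cv2.imwrite("pics/f1s.png",env.get_image("scene")[:,:,::-1])
```

```text
lip ((75.63463592529297, 130.9664764404297), (24.320634841918945, 29.22870635986328), 128.51589965820312) [[ 0.45620061 -0.28774989  0.139     ]]
```

View pics/f1.png

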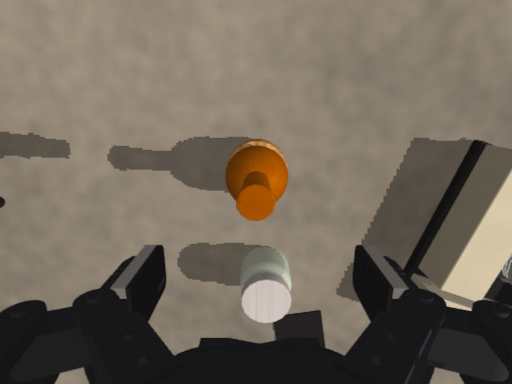

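Run:
```python
from h import *
p=env.camera_params("wrist"); print(onz(p,[255.5,202.5],.139))
F=np.array([.456,-.2887])
env.move_l([*F,.094],v=.12); env.sleep(.1); env.grip(0.0); env.sleep(.2)
o=env.get_obs(); print(o["finger_gap"],o["position"],o["force"])
env.move_l([*F,.22],v=.12); env.sleep(.2); o=env.get_obs(); print(o["finger_gap"],o["force"],o["time_s"])
cv2.imwrite("pics/f2.png",env.get_image("wrist")[:,:,::-1])
cv2.imwrite("pics/f2s.png",env.get_image("scene")[:,:,::-1])
```

```text
[[ 0.45604515 -0.28986595  0.139     ]]
0.28793334646744817 [ 0.45608287 -0.28886354  0.09410244] [-0.64383333 -1.76688415  1.95524533]
0.2865347430745044 [ 0.03101762  1.17855924 -1.46504712] 29.475
```

View pics/f2.png

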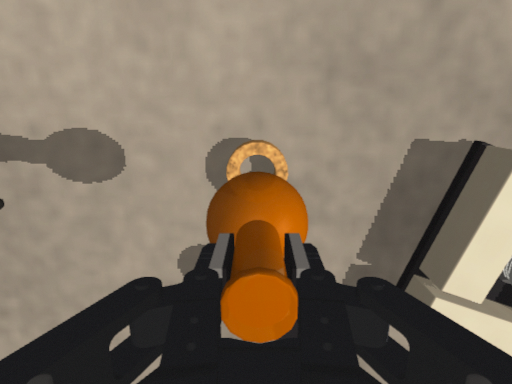

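View pics/f2s.png

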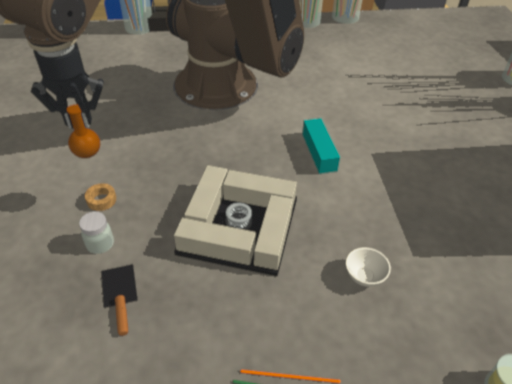

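Run:
```python
from h import *
T=np.array([.566,.0247]); q=down(np.pi/2)
env.movep([*T,.22],q); env.sleep(.2)
env.move_l([*T,.135],v=.1); env.sleep(.2); o=env.get_obs(); f0=o["force"]; print(f0,o["position"],o["time_s"])
cv2.imwrite("pics/f3.png",env.get_image("wrist")[:,:,::-1])
s=env.move_l([*T,.112],v=.03,f_stop=3); o=env.get_obs(); print(s,o["force"]-f0,o["position"],o["finger_gap"],o["time_s"])
cv2.imwrite("pics/f4.png",env.get_image("wrist")[:,:,::-1])
```

```text
[ 0.93645168 -0.18076423 -0.27465411] [0.56617638 0.02470244 0.13554163] 32.2333
True [-1.18998098 -0.24669937  3.30520807] [0.56585187 0.02462668 0.11626513] 0.2856301428844402 32.8833
```

View pics/f4.png

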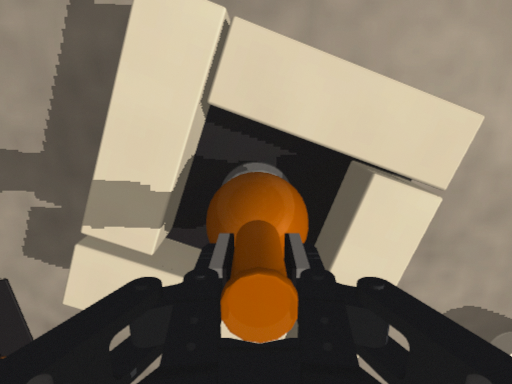

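Contact came at about the predicted height, and the flask is centred over the ring. Now pressing in steps.

Run:
```python
from h import *
T=np.array([.566,.0247])
for z in (.112,.109,.106,.104,.103):
    s=env.move_l([*T,z],v=.03,f_stop=25); env.sleep(.25); o=env.get_obs(); print(s,z,o["force"].round(2),o["position"].round(4),round(o["finger_gap"],3),o["time_s"])
cv2.imwrite("pics/f5.png",env.get_image("wrist")[:,:,::-1])
cv2.imwrite("pics/f5s.png",env.get_image("scene")[:,:,::-1])
```

```text
False 0.112 [-0.16 -0.79  5.13] [0.5662 0.0247 0.1122] 0.284 33.4833
False 0.109 [-0.52 -1.26  6.74] [0.5662 0.0246 0.1094] 0.286 33.9833
False 0.106 [-0.7  -1.04  7.88] [0.5663 0.0246 0.1065] 0.288 34.4833
False 0.104 [-0.26 -1.49  9.12] [0.5664 0.0246 0.1046] 0.288 34.9833
False 0.103 [-0.89 -0.66  8.39] [0.5663 0.0246 0.1036] 0.289 35.4833
```

View pics/f5.png

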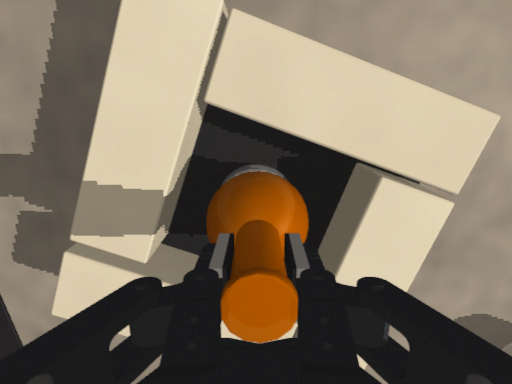

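View pics/f5s.png

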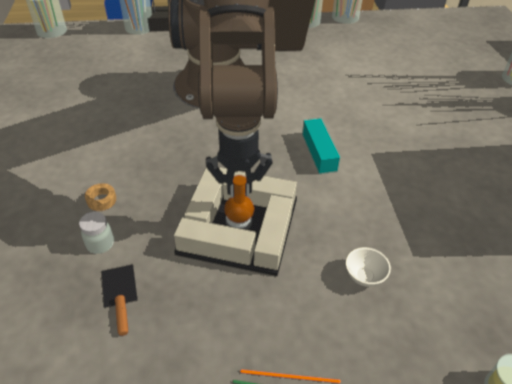

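Run:
```python
from h import *
env.move_l([.566,.0247,.1022],v=.02,f_stop=20); env.sleep(.6)
F=[]
for _ in range(8): env.sleep(.05); F.append(env.get_obs()["force"])
o=env.get_obs(); print(np.mean(F,0).round(2),o["position"].round(4),o["finger_gap"],o["time_s"],abs(o["joint_velocities"]).max())
im=env.get_image("wrist")[:,:,::-1]; a=cv2.imread("pics/f4.png"); cv2.imwrite("pics/f6.png",im)
p=env.camera_params("wrist")
def lip(i):
    h=cv2.cvtColor(i,cv2.COLOR_BGR2HSV); m=((h[...,1]>225)&(h[...,0]<22)).astype(np.uint8)
    k=max(cv2.findContours(m,cv2.RETR_EXTERNAL,cv2.CHAIN_APPROX_NONE)[0],key=cv2.contourArea); return cv2.boundingRect(k)
print(lip(a),lip(im))
h=cv2.cvtColor(im,cv2.COLOR_BGR2HSV); m=((h[...,2]>195)&(h[...,1]>25)&(h[...,1]<120)&(h[...,0]<40)).astype(np.uint8)
c,s=np.cos(TH),np.sin(TH)
for k in cv2.findContours(m,cv2.RETR_EXTERNAL,cv2.CHAIN_APPROX_NONE)[0]:
    if cv2.contourArea(k)<1500: continue
    X=(onz(p,k[:,0],.065)[:,:2]-C)@np.array([[c,-s],[s,c]])*1000; print(X.min(0).round(1),X.max(0).round(1))
```

```text
[-0.65 -1.13  9.27] [0.5664 0.0246 0.1029] 0.28223618641081044 36.8333 0.0012568815913540298
(207, 174, 101, 168) (207, 175, 102, 167)
[  58.7 -107.1] [107.  -58.9]
[-52.6  59. ] [ 19.8 107. ]
[-106.   -51.6] [-58.2 105.2]
[-107.3 -105.4] [  9.  -56.6]
```

Run:
```python
from cell import env
print(env.hand_in())
```

```text
the job is handed in; nothing more can be done
None
```

I laid both loose bricks in the pinwheel gaps and let go of them. Then I moved the flask from its cork ring into the sprung ring, pressed it down, and handed the job in at about 37 s (limit 67 s) while still holding it.

- **Bricks:** from the wrist camera, both are within about 2 mm and 0.5° of their gap centres, with open joints all round. The top camera disagreed with this by up to about 3 mm. A last partial wrist view, taken with the flask pressed, showed they had not moved.
- **Flask:** it looked upright and had not slipped in the fingers (at most 1 pixel). The gripper held it within about 1 mm of the measured ring centre; the separate ring measurements differed by about 3 mm.
- **Ring travel:** I could not read this directly. The tool went down about 13.4 to 15 mm after contact, with a push of about 9.3 N and little sideways force, so the ring should be past 11 mm and short of its stop. At that travel the spring should push about 10 N. The force reading is noisy and offset by about 1 N, so the two roughly agree.
- **Jar, bowl and paddle:** I never touched them, and they looked unmoved in the later pictures. I did not measure their positions again.

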